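Roll the sample tube onto the light box's line and switch the lamp on

ROBOT

A 6-joint arm with a two-finger parallel gripper is mounted at the origin on the work surface. World frame = base frame: x ahead of the robot, y to its left, z up, the work surface at z = 0. Lengths are in m, angles in degrees, forces in N, time in s.
With the tool pointing down it reaches from about 0.35 to 0.85 m from the base axis. Payload 8.1 kg.
Tool frame: the origin (TCP) lies midway between the tips of the shut fingers; the grasp point (between the pads) lies env.hold_point_z behind it (env.hold_point_z is the distance from the TCP to the grasp point, in m); z points along the fingers, y is the direction in which the jaws open and shut (so a half turn about z gives the same grasp; the last joint's range is limited). The gripper opens to 93 mm and grips with 3 to 60 N. Pads are 15 mm wide; open, the fingers measure 128 mm over their backs; the gripper's body (75 mm by 188 mm) begins 65 mm behind the grasp point.
Start: joints at [-69.064, 7.471, 85.268, -0, 87.261, -4.893], TCP at [0.261, -0.54, 0.219] pointing down, gripper open.
Joint ranges: [-169.43, 169.43], [-51.17, 129.36], [1.28, 143.12], [-76.62, 256.62], [0, 156.53], [-152.29, 152.29]. Speed limits (degrees/s): [136.94, 136.94, 159.86, 180, 180, 180].

INTERFACE

Orientations are given as [roll, pitch, yaw] about the fixed x, y, z axes, in that order (R = Rz(yaw) Ry(pitch) Rx(roll)).
In Python, from plant import env gives the robot as it stands. The module is installed in compiled form; this text tells all that it offers.
- The arm moves only by the shell command python3 -m inch 'ROWS' [FORCE]. ROWS is JSON, a list of rows, each an object of numbers: "gripper": the opening, from 0 (shut) to 1 (fully open); "x", "y", "z": the shift along the tool's x, y, z in mm; "yaw": the turn about the tool's z in rad. In form: [{"gripper": .., "x": .., "y": .., "z": .., "yaw": ..}, ...]. A call has exactly 10 rows; each row shifts and turns the pose as measured when the row begins, along the tool's axes as they then stand; what a row does not reach is not made up. A row lasts 1/8 s, in which the tool goes at most 62.5 mm and 10.7 degrees, less where a joint would pass 70% of its speed; a pose out of reach is approached as far as the arm can. A call with a gripper value outside its range is refused whole. The fingers move at their own pace and stop on an object; FORCE is the grip in N (left out, the last holds). Time passes only in rows, so rows that do not move let the fingers close, or fill a call up. It gives the time, the measured TCP pose, the force and the opening at its end, in the units of the state.
- env.observe(): the state, without advancing time (a new reading comes with each control period).
- env.capture(name): name is "scene" or "top" or "wrist"; returns the picture (480x640x3 uint8, blue, green, red); there is no depth.
- env.camera_info(name): a dict with "intrinsics" (3x3 intrinsics, pixels), "xyz" and "attitude" of the camera in the world. Camera axes: x right, y up, looking along -z (the intrinsics and any distortion apply to the point x, -y, -z); pixel columns grow to the right and rows downward; lengths in m; the calibration is good to about 2 mm. A picture is of the moment at which its call begins: read the wrist's pose just before it. camera_info takes no time and is no camera call; for the wrist camera it gives the pose at the moment of the call.
- env.close_job(): hands the job in, once; it reports no verdict.
The state is a dict: "time_s": time; "qpos": joint angles; "qvel": joint speeds; "joint_efforts": joint torques, N m; "tcp_pos": TCP position; "ee_rot": TCP orientation; "ft_force": force on the tool from outside, world axes, zero at the start; "torque": the same for the moment, N m; "width": opening from 0.0 (shut) to 1.0 (fully open).
Only numpy, scipy, OpenCV 4.12 (cv2) and the standard library are available. Lean on these libraries where they do the work, as an engineer would, in place of code of your own. Each camera call takes 0.05 s, during which the arm holds its last target.

TASK

The amber sample tube lying on the light box is to be inspected against the light. Roll it sideways with your fingertips (pushed near its top it turns instead of sliding) until it rests along the black line across the window, with the line underneath it from end to end, and switch the lamp on by pressing the raised half of the rocker switch right down; the order does not matter. Only roll the tube, do not pick it up, and leave all the other things standing where they are.

Things in the scene. Friction and masses are not known exactly. Their poses are not given: they have to be found in the camera images.
- light_box: fixed grey bench light box, level top 40 mm above the bench, 260 mm (its x) by 375 mm (its y, -205 to +170 mm), with a flush opal window 232 x 316 mm. The black line, 4 mm wide, 226 mm long, runs along the box's x axis across the middle of the window. Origin at bench height below the line's middle; x along the line (away from the robot, yaw within 0.25 rad), y to the robot's left, z up
- sample_tube: loose cylinder, 25 mm diameter, 130 mm long, about 75 g: amber glass, black cap of the same diameter on the last 25 mm. Lies on the window 85 to 120 mm to either side of the line, up to 0.18 rad off parallel. Origin mid-axis, 52.5 mm above the bench; x along the tube to the cap; y, z turn as it rolls. Smooth glass; rolls at a light push, stops where a slow finger leaves it; a push near one end swings it round
- tube_bottom_end (a point): centre of the round-bottom end of the tube, on its axis, 65 mm from its middle
- tube_cap_end (a point): centre of the cap's end face, on the tube's axis, 65 mm from its middle
- lamp_switch (a joint): black rocker switch, 42 mm (box x) by 24 mm, on the grey strip at the box's -y edge; pivot 184 mm from the line towards -y and 55 mm from the line's middle towards -x, 48 mm above the bench. Value in rad: 0 = off, the half nearer -x stands up, outer edge 7 mm above the pivot; 0.36 = on, that half level. Moves at about 2 N, stays where it is left
- switch_press (a point): the place to press: on the upper face of the half to be pressed, 15 mm from the pivot on the box's -x side; it is 53 mm above the bench when off and 48 mm when fully on
- petri_dish: flat lidded glass Petri dish, 50 mm across, 14 mm tall, lying on the light box's window on the other side of the line from the tube; to be left alone; origin under its centre
- weighing_bottle: small lidded glass weighing bottle, 41 mm across, 55 mm tall with its knob, on the bench to the left (+y) of the light box; to be left alone; origin under its centre
- beaker_small: open glass beaker, 53 mm across, 66 mm tall, on the bench left (+y of the box's frame) of the light box; to be left alone; origin under its centre
- dropper_bottle: amber dropper bottle with black rubber teat, 38 mm across, 98 mm tall, on the bench to the right of the light box; to be left alone; origin under its centre
- crucible: white porcelain crucible, 44 mm across its rim, 36 mm tall, on the bench to the right of the light box; to be left alone; origin under its centre
- reagent_bottle: amber reagent bottle with flat stopper, 64 mm across, 145 mm tall, on the bench well left of the light box; to be left alone; origin under its centre
- tube_rack: wooden rack, 60 by 210 mm and 80 mm tall, with three upright capped tubes reaching 134 mm, behind the light box; to be left alone; origin under its centre
There are look-alikes about, which are no part of the job. What is shaped like the sample_tube but red or turquoise is not meant.

How it is judged:
By the outcome, as a careful person would: the job done as asked, in the order asked, and still so for the second after the job is handed in, with the robot touching nothing.
It also fails if it takes over 45 s, if anything falls off the work surface, if the arm or the gripper's body presses on something with over 40 N, if the wrist force passes 120 N, or if a joint passes its speed limit or range.

## Working session

There is one attempt and no reset: what is moved stays moved. The work goes in short steps, Python scripts to look and compute and a shell command to move; the robot and the scene stay as the last step left them, time stands still between calls to the robot, and variables do not carry over. Pictures are saved under pics/ and viewed, and the job is handed in when it is done.

```bash
mkdir -p pics; python3 - <<'E'
from plant import env
import cv2
print(env.observe()); print(env.hold_point_z)
for n in ("scene","top"):
    im=env.capture(n); cv2.imwrite(f"pics/{n}0.png",im); print(n,env.camera_info(n))
E
```

```text
{'time_s': 0.0, 'qpos': array([-6.90640324e+01,  7.51615862e+00,  8.53286913e+01,  2.53326413e-03,
        8.72611792e+01, -4.89228116e+00]), 'qvel': array([-0.04360123, -0.04789689,  0.00663475, -0.00658562,  0.05948169,
        0.13595519]), 'joint_efforts': array([ 5.26143631e-04, -5.59840071e+01, -4.91762710e+01,  7.68958731e-02,
        3.52295896e-02, -9.49344326e-05]), 'tcp_pos': array([ 0.2612447 , -0.53951188,  0.21758213]), 'ee_rot': array([-1.79894573e+02, -1.15633718e-02,  2.58281147e+01]), 'ft_force': array([-0.11860643,  0.63037241,  0.23682709]), 'torque': array([-0.04469531, -0.05374776,  0.04698172]), 'width': 0.997413004708118}
0.0188
scene {'intrinsics': array([[486.3428658 ,   0.        , 312.96377428],
       [  0.        , 486.3428658 , 238.89486527],
       [  0.        ,   0.        ,   1.        ]]), 'xyz': array([ 1.08838702, -0.21969319,  1.11326279]), 'attitude': array([31.22380721, -0.70453715, 59.09226504])}
top {'intrinsics': array([[434.15137137,   0.        , 313.49989544],
       [  0.        , 434.15137137, 241.14937012],
       [  0.        ,   0.        ,   1.        ]]), 'xyz': array([0.50563515, 0.0790613 , 0.89196773]), 'attitude': array([  3.84223994,   0.52259376, -91.37398661])}
```

View pics/scene0.png

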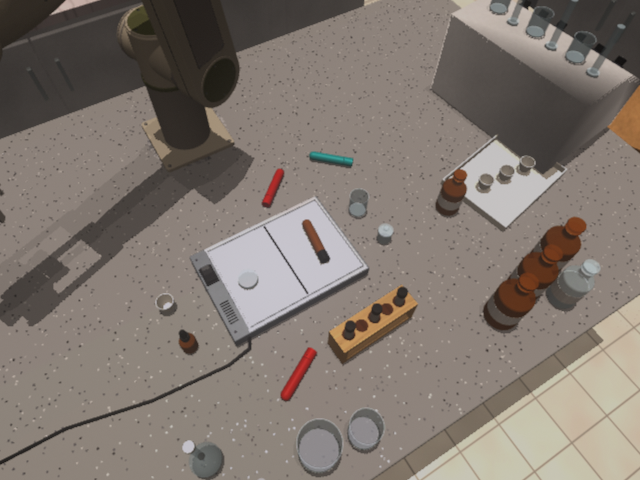

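View pics/top0.png

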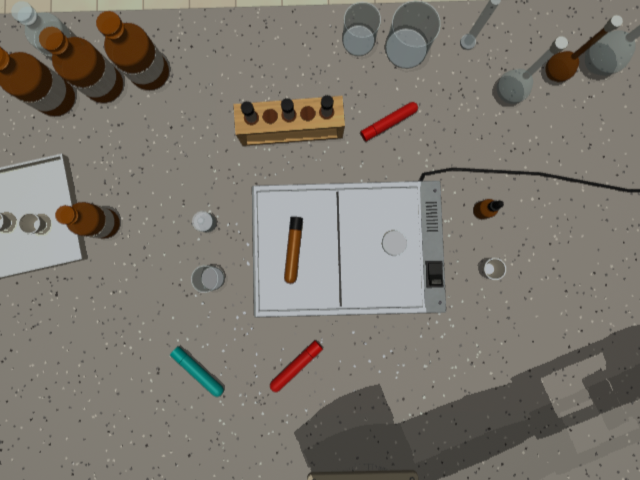

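The top view shows:
- The amber tube lies at about (293,250), cap up at (296,223), left of the black line (339,250).
- The switch is at (434,274) and the dish at (394,243).
- Tube look-alikes are red (389,121), red (296,366), turquoise (197,371), and the brown bottles at the upper left and (487,208). Only the amber cylinder on the window fits.

Next I measure it and check a close crop.

```bash
cat > h.py <<'E'
from plant import env
import cv2, numpy as np
from scipy.spatial.transform import Rotation as R
def ray(ci,u,v):
    K=ci["intrinsics"]; d=np.array([(u-K[0,2])/K[0,0],-(v-K[1,2])/K[1,1],-1.0])
    return ci["xyz"],R.from_euler("xyz",ci["attitude"],degrees=True).apply(d)
def onplane(ci,u,v,z):
    o,d=ray(ci,u,v); return o+d*(z-o[2])/d[2]
def proj(ci,p):
    q=R.from_euler("xyz",ci["attitude"],degrees=True).inv().apply(np.array(p)-ci["xyz"]); K=ci["intrinsics"]
    return np.array([K[0,0]*q[0]/-q[2]+K[0,2],K[1,1]*-q[1]/-q[2]+K[1,2]])
def long_axis(m):
    c=max(cv2.findContours(m,cv2.RETR_EXTERNAL,cv2.CHAIN_APPROX_NONE)[0],key=cv2.contourArea)
    (cx,cy),(w,h),a=cv2.minAreaRect(c)
    b=cv2.boxPoints(((cx,cy),(w,h),a))
    e=[(b[i]+b[(i+1)%4])/2 for i in range(4)]
    if np.linalg.norm(e[0]-e[2])>np.linalg.norm(e[1]-e[3]): r=(e[0],e[2])
    else: r=(e[1],e[3])
    return sorted(r,key=lambda p:p[1]),(w,h)
E
python3 - <<'E'
from h import *
im=cv2.imread("pics/top0.png"); ci=env.camera_info("top")
cv2.imwrite("pics/crop0.png",cv2.resize(im[175:325,240:450],None,fx=3.8,fy=3.8,interpolation=cv2.INTER_CUBIC))
hsv=cv2.cvtColor(im,cv2.COLOR_BGR2HSV)
def roi(m,x0,x1,y0,y1):
    o=np.zeros_like(m); o[y0:y1,x0:x1]=m[y0:y1,x0:x1]; return o
g=im.max(2)
# line
l=roi(((g<110)*255).astype(np.uint8),328,350,185,312)
e,s=long_axis(l); P=[onplane(ci,*p,.04) for p in e]; print("line",e,s,P,(P[0]+P[1])/2, np.linalg.norm(P[0]-P[1]))
d=P[0]-P[1]; print("yaw",np.arctan2(d[1],d[0]))
t=roi((((hsv[...,1]>90)|(g<110))*255).astype(np.uint8),275,315,200,300)
e,s=long_axis(t); T=[onplane(ci,*p,.0525) for p in e]; print("tube",e,s,T,(T[0]+T[1])/2,np.linalg.norm(T[0]-T[1]))
d=T[0]-T[1]; print("yaw",np.arctan2(d[1],d[0]))
E
```

```text
line [array([336.91226, 191.97356], dtype=float32), array([340.18906, 305.02353], dtype=float32)] (113.09742736816406, 2.0281338691711426) [array([0.6594926 , 0.03674976, 0.04      ]), array([0.43716987, 0.03650781, 0.04      ])] [0.54833124 0.03662878 0.04      ] 0.22232286537396057
yaw 0.00108831025083308
tube [array([296.47296, 216.63826], dtype=float32), array([289.6701, 282.9662], dtype=float32)] (13.161725044250488, 66.67587280273438) [array([0.61079347, 0.11734521, 0.0525    ]), array([0.48259351, 0.13319692, 0.0525    ])] [0.54669349 0.12527106 0.0525    ] 0.12917625467688668
yaw -0.12302391912525647
```

View pics/crop0.png

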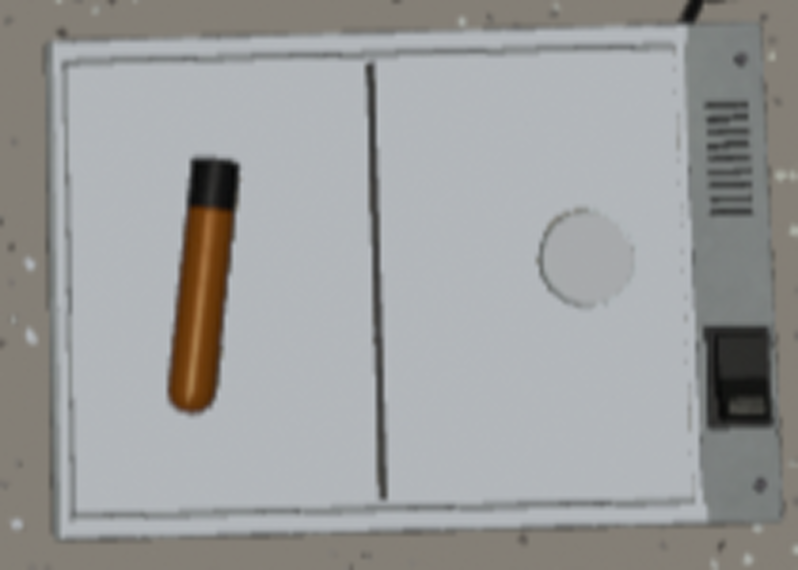

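The crop confirms it: amber glass with a black cap pointing away from the robot. Now I refine the line and check the switch, using the scene view as well.

```bash
python3 - <<'E'
from h import *
im=cv2.imread("pics/top0.png"); ci=env.camera_info("top"); cs=env.camera_info("scene"); sc=cv2.imread("pics/scene0.png")
g=im.max(2)
# subpixel line: darkness-weighted column per row
pts=[]
for v in range(200,300):
    w=np.clip(175-g[v,328:350].astype(float),0,None); w[w<25]=0
    if w.sum()>0: pts.append(onplane(ci,(w*np.arange(328,350)).sum()/w.sum(),v,.04)[:2])
pts=np.array(pts); k=np.polyfit(pts[:,0],pts[:,1],1); print("line fit slope,y(.548)",k[0],np.polyval(k,.548),len(pts))
# switch black blob top
def blob(img,x0,x1,y0,y1,th):
    m=((img.max(2)<th)*255).astype(np.uint8); o=np.zeros_like(m); o[y0:y1,x0:x1]=m[y0:y1,x0:x1]
    c=max(cv2.findContours(o,cv2.RETR_EXTERNAL,cv2.CHAIN_APPROX_NONE)[0],key=cv2.contourArea); return cv2.minAreaRect(c)
r=blob(im,420,446,255,295,80); print(r, onplane(ci,*r[0],.047))
L=np.array([.5483,.0366,0])
for n,p in (("pivot",[-.055,-.184,.048]),("press",[-.070,-.184,.053]),("mid",[0,0,.04]),("e1",[.113,0,.04]),("e2",[-.113,0,.04])):
    print(n,L+p,proj(ci,L+p),proj(cs,L+p))
cv2.imwrite("pics/crop1.png",cv2.resize(sc[190:350,170:380],None,fx=3.7,fy=3.7,interpolation=cv2.INTER_CUBIC))
E
```

```text
line fit slope,y(.548) 0.0011393572563772264 0.036457791036621494 100
((433.9649353027344, 273.7288818359375), (26.245628356933594, 17.02787208557129), 87.39744567871094) [ 0.49361954 -0.14624409  0.047     ]
pivot [ 0.4933 -0.1474  0.048 ] [434.7092524  273.88427839] [208.24133764 272.44211468]
press [ 0.4783 -0.1474  0.053 ] [435.74486988 281.73839724] [205.33269512 266.82120701]
mid [0.5483 0.0366 0.04  ] [338.55140274 248.01868403] [284.90272544 257.58724941]
e1 [0.6613 0.0366 0.04  ] [336.96267802 191.0686555 ] [307.72167923 292.81924686]
e2 [0.4353 0.0366 0.04  ] [340.16868616 305.99243849] [263.86059444 225.09862996]
```

View pics/crop1.png

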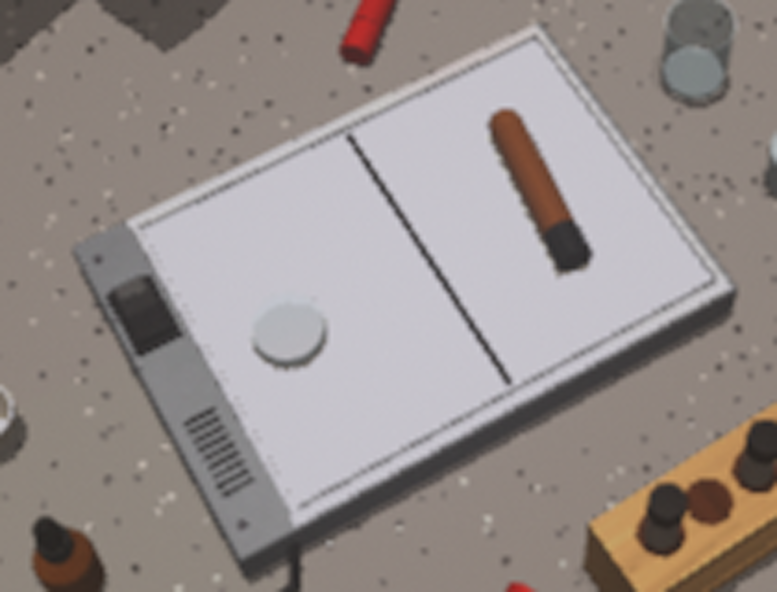

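```bash
python3 -m inch '[{"gripper":0,"x":0,"y":0,"z":0,"yaw":0.15},{"gripper":0,"x":0,"y":0,"z":0,"yaw":0.15},{"gripper":0,"x":0,"y":0,"z":0,"yaw":0.15},{"gripper":0,"x":27,"y":-49,"z":0,"yaw":0},{"gripper":0,"x":27,"y":-49,"z":0,"yaw":0},{"gripper":0,"x":27,"y":-49,"z":0,"yaw":0},{"gripper":0,"x":27,"y":-49,"z":0,"yaw":0},{"gripper":0,"x":27,"y":-49,"z":0,"yaw":0},{"gripper":0,"x":27,"y":-49,"z":0,"yaw":0},{"gripper":0,"x":0,"y":0,"z":0,"yaw":0}]' 10
```

```text
time_s: 1.35
tcp_pos: [0.4299, -0.2372, 0.2132]
ee_rot: [-179.4, 0.3, -1.0]
ft_force: [-0.3, -0.3, -0.2]
width: 0.013
```

```bash
python3 -m inch '[{"gripper":0,"x":25,"y":-45,"z":20,"yaw":0},{"gripper":0,"x":25,"y":-40,"z":25,"yaw":0},{"gripper":0,"x":0,"y":-6,"z":35,"yaw":0},{"gripper":0,"x":0,"y":0,"z":35,"yaw":0},{"gripper":0,"x":0,"y":0,"z":20,"yaw":0},{"gripper":0,"x":0,"y":0,"z":0,"yaw":0},{"gripper":0,"x":0,"y":0,"z":0,"yaw":0},{"gripper":0,"x":0,"y":0,"z":0,"yaw":0},{"gripper":0,"x":0,"y":0,"z":0,"yaw":0},{"gripper":0,"x":0,"y":0,"z":0,"yaw":0}]'; python3 -c "
from h import *
cv2.imwrite('pics/w1.png',env.capture('wrist')); t=env.capture('top'); cv2.imwrite('pics/t1.png',cv2.resize(t[180:330,330:530],None,fx=4,fy=4))"
```

```text
time_s: 2.6
tcp_pos: [0.4821, -0.1502, 0.0775]
ee_rot: [-179.7, 0.1, -1.2]
ft_force: [-0.2, 0.3, 0.2]
width: 0.006
```

View pics/w1.png

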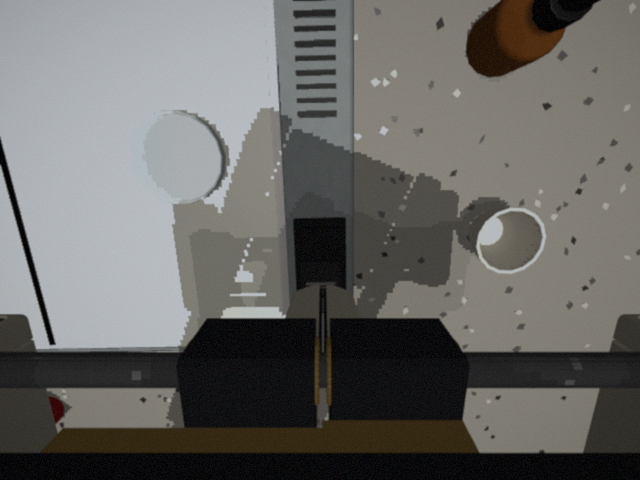

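View pics/t1.png

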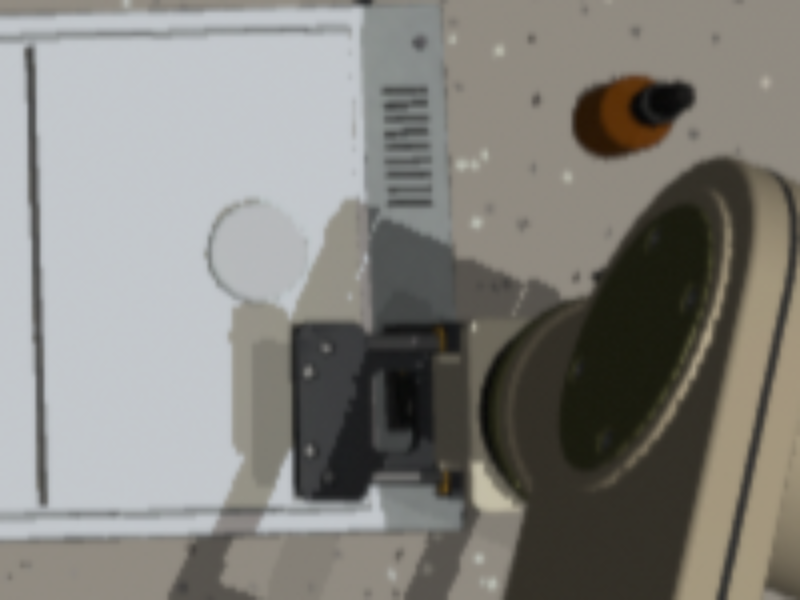

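The wrist view shows the shut fingertips (322,290) just over the near half of the black rocker (320,250), clear of the dish and crucible. Next: press.

```bash
python3 -m inch '[{"gripper":0,"x":-4,"y":-2,"z":8,"yaw":0},{"gripper":0,"x":0,"y":0,"z":8,"yaw":0},{"gripper":0,"x":0,"y":0,"z":4,"yaw":0},{"gripper":0,"x":0,"y":0,"z":3,"yaw":0},{"gripper":0,"x":0,"y":0,"z":3,"yaw":0},{"gripper":0,"x":0,"y":0,"z":3,"yaw":0},{"gripper":0,"x":0,"y":0,"z":2,"yaw":0},{"gripper":0,"x":0,"y":0,"z":0,"yaw":0},{"gripper":0,"x":0,"y":0,"z":0,"yaw":0},{"gripper":0,"x":0,"y":0,"z":0,"yaw":0}]'
```

```text
time_s: 3.95
tcp_pos: [0.478, -0.1477, 0.0487]
ee_rot: [-179.7, 0.2, -1.2]
ft_force: [0.1, -0.2, 0.3]
width: 0.006
```

```bash
python3 -m inch '[{"gripper":0,"x":0,"y":0,"z":2,"yaw":0},{"gripper":0,"x":0,"y":0,"z":2,"yaw":0},{"gripper":0,"x":0,"y":0,"z":2,"yaw":0},{"gripper":0,"x":0,"y":0,"z":0,"yaw":0},{"gripper":0,"x":0,"y":0,"z":0,"yaw":0},{"gripper":0,"x":0,"y":0,"z":0,"yaw":0},{"gripper":0,"x":0,"y":0,"z":0,"yaw":0},{"gripper":0,"x":0,"y":0,"z":0,"yaw":0},{"gripper":0,"x":0,"y":0,"z":0,"yaw":0},{"gripper":0,"x":0,"y":0,"z":0,"yaw":0}]'
```

```text
time_s: 5.2
tcp_pos: [0.4785, -0.1479, 0.0483]
ee_rot: [-179.7, 0.2, -1.1]
ft_force: [-1.3, 0.2, 3.5]
width: 0.004
```

```bash
python3 -m inch '[{"gripper":0,"x":0,"y":0,"z":3,"yaw":0},{"gripper":0,"x":0,"y":0,"z":4,"yaw":0},{"gripper":0,"x":0,"y":0,"z":4,"yaw":0},{"gripper":0,"x":0,"y":0,"z":-15,"yaw":0},{"gripper":0,"x":0,"y":0,"z":-35,"yaw":0},{"gripper":1,"x":0,"y":-40,"z":-30,"yaw":-0.18},{"gripper":1,"x":0,"y":-40,"z":0,"yaw":-0.18},{"gripper":1,"x":0,"y":-40,"z":0,"yaw":-0.18},{"gripper":1,"x":0,"y":-40,"z":0,"yaw":-0.18},{"gripper":1,"x":0,"y":0,"z":0,"yaw":-0.18}]'; python3 -c "
from h import *
print(env.observe()['tcp_pos'],env.observe()['ee_rot'])
cv2.imwrite('pics/w2.png',env.capture('wrist')); t=env.capture('top'); cv2.imwrite('pics/t2.png',t)"
```

```text
time_s: 6.45
tcp_pos: [0.4385, 0.0072, 0.131]
ee_rot: [-179.6, -0.1, 52.0]
ft_force: [-0.0, 0.0, 0.2]
width: 0.496
[0.43854034 0.00720394 0.13100701] [-1.79582091e+02 -1.21896013e-01  5.19533210e+01]
```

View pics/t2.png

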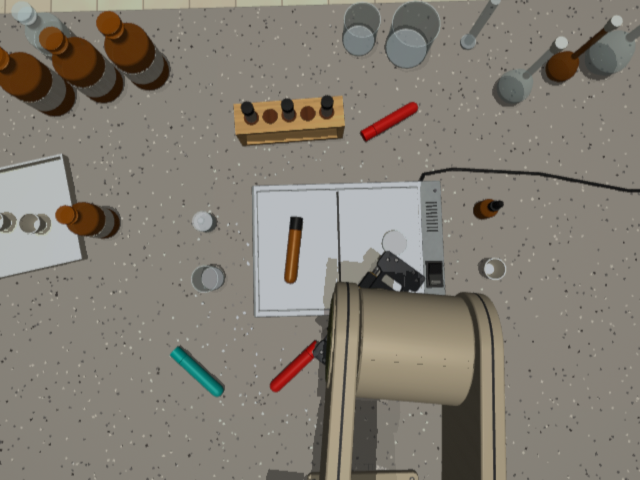

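View pics/w2.png

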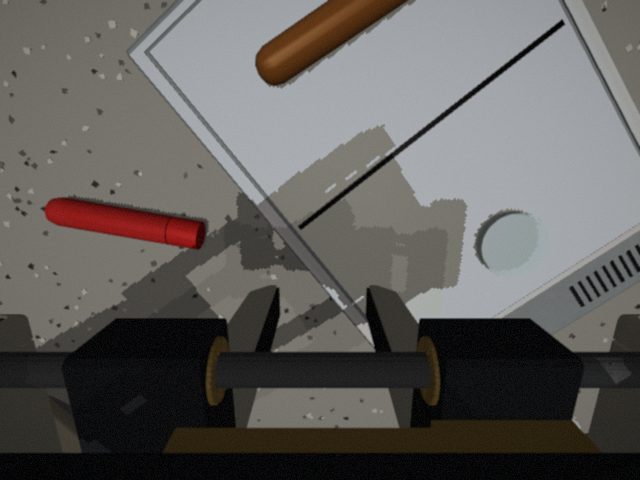

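```bash
python3 -m inch '[{"gripper":1,"x":0,"y":0,"z":0,"yaw":-0.18},{"gripper":1,"x":0,"y":0,"z":0,"yaw":-0.18},{"gripper":1,"x":0,"y":0,"z":0,"yaw":-0.18},{"gripper":1,"x":40,"y":23,"z":0,"yaw":0},{"gripper":1,"x":40,"y":23,"z":0,"yaw":0},{"gripper":1,"x":40,"y":23,"z":0,"yaw":0},{"gripper":1,"x":40,"y":23,"z":0,"yaw":0},{"gripper":1,"x":0,"y":0,"z":0,"yaw":0},{"gripper":1,"x":0,"y":0,"z":0,"yaw":0},{"gripper":1,"x":0,"y":0,"z":0,"yaw":0}]'; cat > rel.py <<'E'
from h import *
import sys
x,y,z,yaw=map(float,sys.argv[1:])
s=env.observe(); r=R.from_euler("xyz",s["ee_rot"],degrees=True)
print("t",s["time_s"],"tcp",s["tcp_pos"].round(4),s["ee_rot"].round(1),"w",s["width"],"F",s["ft_force"].round(1))
print("tool mm",(r.inv().apply(np.array([x,y,z])-s["tcp_pos"])*1000).round(1),"yaw rad",round(-np.radians(yaw-s["ee_rot"][2]),3))
E
python3 rel.py .551 .160 .085 83; python3 -c "
from h import *
im=cv2.imread('pics/t2.png'); a=cv2.imread('pics/top0.png')
cv2.imwrite('pics/sw.png',cv2.resize(np.hstack([a[255:300,415:450],im[255:300,415:450]]),None,fx=10,fy=10))"
```

```text
time_s: 7.8
tcp_pos: [0.5572, 0.1497, 0.1274]
ee_rot: [-179.6, -0.1, 80.5]
ft_force: [0.1, 0.2, 0.2]
width: 1.0
t 7.8 tcp [0.5572 0.1497 0.1274] [-1.796e+02 -1.000e-01  8.050e+01] w 1.0001481861293102 F [0.1 0.2 0.2]
tool mm [ 9.  -7.5 42.5] yaw rad -0.044
```

View pics/sw.png

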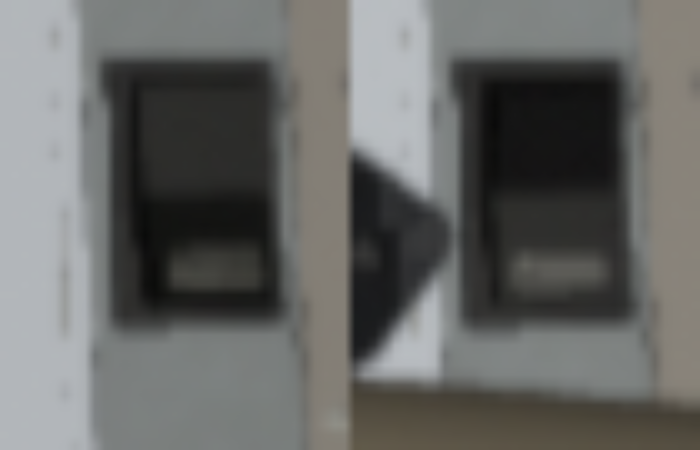

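The switch crop shows the near half is now lit like a level face and the far half has gone dark, so the rocker has tipped. I'll check it again later. Now I lower behind the tube.

```bash
python3 -m inch '[{"gripper":1,"x":10,"y":-7,"z":0,"yaw":-0.044},{"gripper":1,"x":5,"y":0,"z":20,"yaw":0},{"gripper":1,"x":0,"y":0,"z":25,"yaw":0},{"gripper":1,"x":0,"y":0,"z":17,"yaw":0},{"gripper":1,"x":0,"y":0,"z":6,"yaw":0},{"gripper":1,"x":0,"y":0,"z":0,"yaw":0},{"gripper":1,"x":0,"y":0,"z":0,"yaw":0},{"gripper":1,"x":0,"y":0,"z":0,"yaw":0},{"gripper":1,"x":0,"y":0,"z":0,"yaw":0},{"gripper":1,"x":0,"y":0,"z":0,"yaw":0}]'; 
python3 rel.py .551 .160 .058 83; python3 -c "
from h import *
im=env.capture('wrist'); cv2.imwrite('pics/w3.png',im); im=env.capture('top');cv2.imwrite('pics/t3.png',im);a=cv2.imread('pics/top0.png')
print(a[300:308,380:410].mean((0,1)),im[300:308,380:410].mean((0,1)),a[195:205,350:410].mean((0,1)),im[195:205,350:410].mean((0,1)))"
```

```text
time_s: 9.05
tcp_pos: [0.552, 0.1661, 0.0576]
ee_rot: [-179.8, -0.2, 83.0]
ft_force: [0.1, -0.1, 0.1]
width: 1.002
t 9.05 tcp [0.552  0.1661 0.0576] [-179.8   -0.2   83. ] w 1.0015467352807794 F [ 0.1 -0.1  0.1]
tool mm [-6.2 -0.3 -0.4] yaw rad -0.0
[175.425      172.15416667 168.21666667] [185.99583333 182.575      178.43333333] [186.09  182.295 178.195] [197.245      193.22666667 189.01      ]
```

View pics/w3.png

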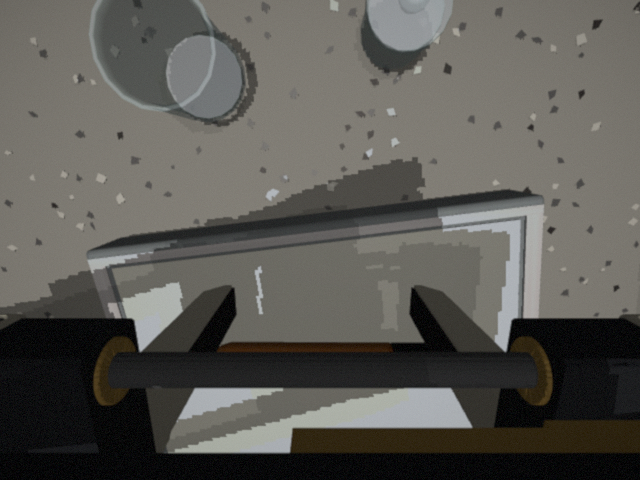

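View pics/t3.png

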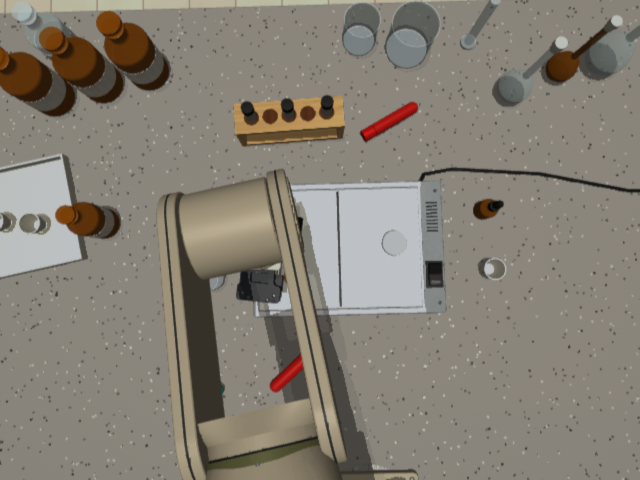

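```bash
python3 -m inch '[{"gripper":1,"x":-6,"y":0,"z":0,"yaw":0},{"gripper":1,"x":-5,"y":0,"z":0,"yaw":0},{"gripper":1,"x":-5,"y":0,"z":0,"yaw":0},{"gripper":1,"x":-5,"y":0,"z":0,"yaw":0},{"gripper":1,"x":-5,"y":0,"z":0,"yaw":-0.01},{"gripper":1,"x":-5,"y":0,"z":0,"yaw":-0.01},{"gripper":1,"x":-5,"y":0,"z":0,"yaw":-0.01},{"gripper":1,"x":-5,"y":0,"z":0,"yaw":-0.01},{"gripper":1,"x":-5,"y":0,"z":0,"yaw":-0.01},{"gripper":1,"x":-5,"y":0,"z":0,"yaw":-0.01}]'; python3 rel.py .551 .0557 .058 90
```

```text
time_s: 10.4
tcp_pos: [0.546, 0.1117, 0.0573]
ee_rot: [-179.8, -0.2, 86.7]
ft_force: [0.1, 0.2, 0.3]
width: 0.998
t 10.4 tcp [0.546  0.1117 0.0573] [-179.8   -0.2   86.7] w 0.9984735780477959 F [0.1 0.2 0.3]
tool mm [-55.7   8.2  -1. ] yaw rad -0.058
```

```bash
python3 -m inch '[{"gripper":1,"x":-5,"y":0,"z":0,"yaw":-0.01},{"gripper":1,"x":-5,"y":0,"z":0,"yaw":-0.01},{"gripper":1,"x":-5,"y":0,"z":0,"yaw":-0.01},{"gripper":1,"x":-5,"y":0,"z":0,"yaw":-0.01},{"gripper":1,"x":-5,"y":0,"z":0,"yaw":-0.01},{"gripper":1,"x":-5,"y":0,"z":0,"yaw":-0.008},{"gripper":1,"x":-4,"y":0,"z":0,"yaw":0},{"gripper":1,"x":-4,"y":0,"z":0,"yaw":0},{"gripper":1,"x":-3,"y":0,"z":0,"yaw":0},{"gripper":1,"x":-2,"y":0,"z":0,"yaw":0}]'; python3 rel.py .551 .0557 .058 90;  python3 -c "
from h import *
im=env.capture('wrist'); cv2.imwrite('pics/w4.png',im); im=env.capture('scene');cv2.imwrite('pics/s4.png',cv2.resize(im[170:350,150:390],None,fx=3.3,fy=3.3))"
```

```text
time_s: 11.65
tcp_pos: [0.5451, 0.0655, 0.0571]
ee_rot: [-179.8, -0.2, 90.2]
ft_force: [0.2, 0.1, -0.0]
width: 0.996
t 11.65 tcp [0.5451 0.0655 0.0571] [-179.8   -0.2   90.2] w 0.9957903926694898 F [ 0.2  0.1 -0. ]
tool mm [-9.8  5.9 -1. ] yaw rad 0.004
```

View pics/s4.png

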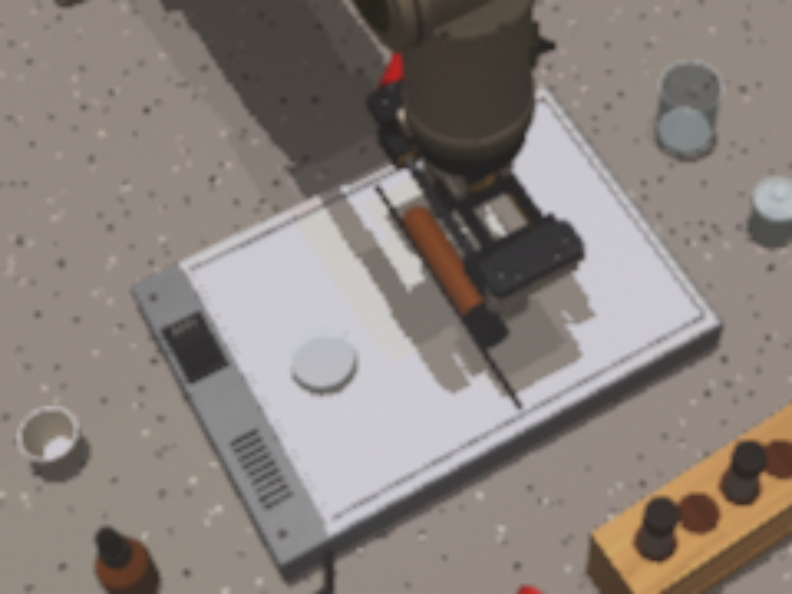

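View pics/w4.png

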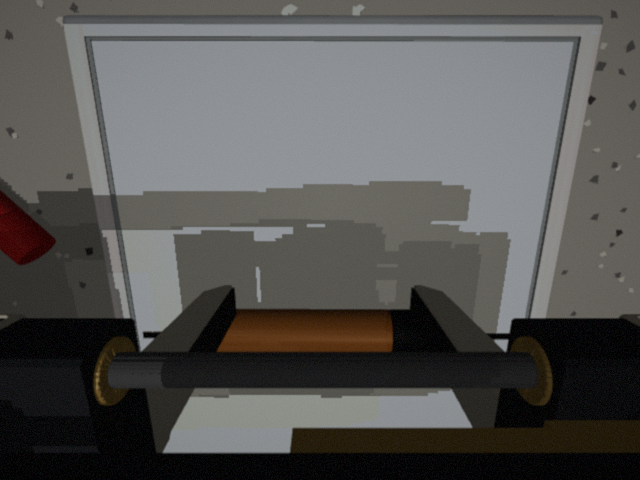

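The tube has rolled to just beside the line, parallel to it, with both fingers behind it. I measure it in the scene image, where it is fully visible.

```bash
cat > ms.py <<'E'
from h import *
def amber(im,x0,x1,y0,y1):
    hsv=cv2.cvtColor(im,cv2.COLOR_BGR2HSV)
    m=(((hsv[...,0]>3)&(hsv[...,0]<20)&(hsv[...,1]>110))*255).astype(np.uint8)
    o=np.zeros_like(m); o[y0:y1,x0:x1]=m[y0:y1,x0:x1]
    c=max(cv2.findContours(o,cv2.RETR_EXTERNAL,cv2.CHAIN_APPROX_NONE)[0],key=cv2.contourArea)
    z=np.zeros_like(m); cv2.drawContours(z,[c],-1,255,-1); return z
def tube(ci,im,box):
    m=amber(im,*box); e,s=long_axis(m)
    P=[onplane(ci,*p,.0525) for p in e]
    # extrapolated y at x=.48,.61
    P=np.array(P); k=np.polyfit(P[:,0],P[:,1],1)
    print("px",np.round(e,1),"size",np.round(s,1)); print("amber ends",P[:,:2].round(4),"yaw",k[0].round(4))
    return P
E
python3 -c "
from ms import *
ci=env.camera_info('scene'); a=cv2.imread('pics/scene0.png'); tube(ci,a,(295,335,215,265))
im=env.capture('scene'); cv2.imwrite('pics/s5.png',im); tube(ci,im,(255,320,215,285))"
```

```text
px [[305.  220. ]
 [319.8 249.6]] size [33.1  7.2]
amber ends [[0.4833 0.1335]
 [0.5791 0.1205]] yaw -0.1364
px [[273.9 233.1]
 [293.4 262.4]] size [35.2  8.6]
amber ends [[0.4775 0.0443]
 [0.5772 0.0452]] yaw 0.0081
```

```bash
python3 -m inch '[{"gripper":1,"x":-2,"y":0,"z":0,"yaw":0},{"gripper":1,"x":-2,"y":0,"z":0,"yaw":0},{"gripper":1,"x":-2,"y":0,"z":0,"yaw":0},{"gripper":1,"x":-1,"y":0,"z":0,"yaw":0},{"gripper":1,"x":0,"y":0,"z":0,"yaw":0},{"gripper":1,"x":0,"y":0,"z":0,"yaw":0},{"gripper":1,"x":0,"y":0,"z":0,"yaw":0},{"gripper":1,"x":0,"y":0,"z":0,"yaw":0},{"gripper":1,"x":0,"y":0,"z":0,"yaw":0},{"gripper":1,"x":0,"y":0,"z":0,"yaw":0}]'; python3 rel.py .551 .0573 .058 90;  python3 -c "
from ms import *
ci=env.camera_info('scene')
im=env.capture('scene'); cv2.imwrite('pics/s6.png',im); tube(ci,im,(250,320,215,285))"
```

```text
time_s: 13.05
tcp_pos: [0.5451, 0.0585, 0.057]
ee_rot: [-179.8, -0.2, 90.2]
ft_force: [-0.2, -0.5, 0.7]
width: 0.997
t 13.05 tcp [0.5451 0.0585 0.057 ] [-179.8   -0.2   90.2] w 0.9974283520970774 F [-0.2 -0.5  0.7]
tool mm [-1.2  5.9 -1. ] yaw rad 0.004
px [[271.7 234.2]
 [290.6 263.6]] size [35.   8.6]
amber ends [[0.4776 0.038 ]
 [0.5766 0.0375]] yaw -0.0046
```

Now the tube axis is at y ≈ 0.038 against the line at 0.0365. I retreat and check from the top.

```bash
python3 -m inch '[{"gripper":1,"x":4,"y":0,"z":0,"yaw":0},{"gripper":1,"x":10,"y":0,"z":0,"yaw":0},{"gripper":1,"x":20,"y":0,"z":0,"yaw":0},{"gripper":1,"x":20,"y":0,"z":-30,"yaw":0},{"gripper":1,"x":30,"y":0,"z":-40,"yaw":0},{"gripper":1,"x":40,"y":0,"z":-20,"yaw":0},{"gripper":1,"x":40,"y":0,"z":0,"yaw":0},{"gripper":1,"x":30,"y":0,"z":0,"yaw":0},{"gripper":1,"x":0,"y":0,"z":0,"yaw":0},{"gripper":1,"x":0,"y":0,"z":0,"yaw":0}]'; python3 rel.py .551 .078 .058 90;  python3 -c "
from ms import *
im=env.capture('scene'); cv2.imwrite('pics/s7.png',im); tube(env.camera_info('scene'),im,(250,320,215,285))
im=env.capture('top'); cv2.imwrite('pics/t7.png',im); P=tube(env.camera_info('top'),im,(320,365,200,305))
cv2.imwrite('pics/t7c.png',cv2.resize(im[175:325,240:450],None,fx=3.8,fy=3.8,interpolation=cv2.INTER_CUBIC))"
```

```text
time_s: 14.35
tcp_pos: [0.5416, 0.2684, 0.1509]
ee_rot: [-179.8, -0.4, 90.4]
ft_force: [0.3, -0.1, 0.3]
width: 1.0
t 14.35 tcp [0.5416 0.2684 0.1509] [-179.8   -0.4   90.4] w 0.9999865715889351 F [ 0.3 -0.1  0.3]
tool mm [-191.1    8.3   91.6] yaw rad 0.008
px [[271.6 234.6]
 [290.8 263.5]] size [34.7  7.5]
amber ends [[0.4786 0.037 ]
 [0.5765 0.0381]] yaw 0.0107
px [[337.3 229.9]
 [338.9 284. ]] size [54.2 11.4]
amber ends [[0.583  0.0387]
 [0.4783 0.0385]] yaw 0.0016
```

View pics/t7c.png

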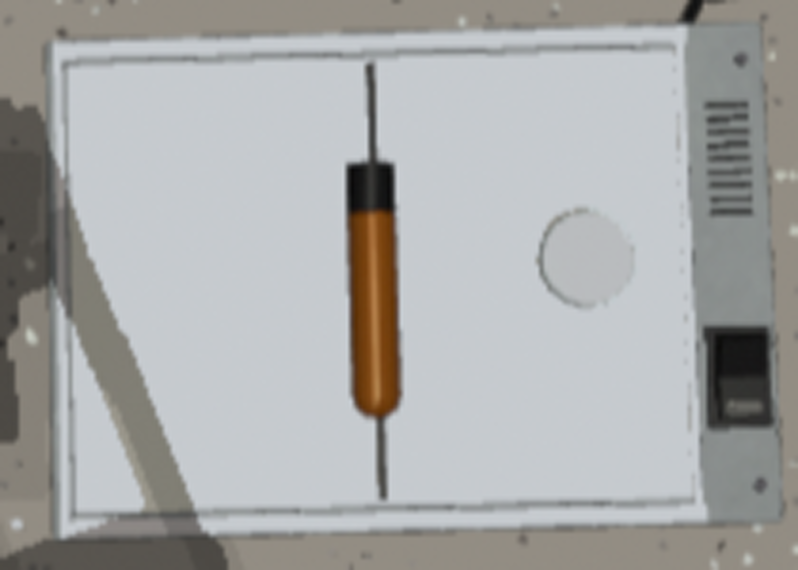

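The top crop shows the tube parallel to the line and about 2 mm short of centre on the left. The near half of the rocker is down and the window is brighter. One small nudge of about 2 mm, from the same contact (TCP y 0.0585 to 0.0565).

```bash
python3 -m inch '[{"gripper":1,"x":-45,"y":2,"z":0,"yaw":0.005},{"gripper":1,"x":-45,"y":2,"z":0,"yaw":0},{"gripper":1,"x":-45,"y":0,"z":15,"yaw":0},{"gripper":1,"x":-30,"y":0,"z":30,"yaw":0},{"gripper":1,"x":0,"y":0,"z":35,"yaw":0},{"gripper":1,"x":0,"y":0,"z":10,"yaw":0},{"gripper":1,"x":0,"y":0,"z":0,"yaw":0},{"gripper":1,"x":0,"y":0,"z":0,"yaw":0},{"gripper":1,"x":0,"y":0,"z":0,"yaw":0},{"gripper":1,"x":0,"y":0,"z":0,"yaw":0}]'; python3 rel.py .545 .0565 .057 90.1
```

```text
time_s: 15.7
tcp_pos: [0.549, 0.0935, 0.0627]
ee_rot: [179.8, -0.4, 89.7]
ft_force: [0.3, 0.4, 0.1]
width: 1.005
t 15.7 tcp [0.549  0.0935 0.0627] [179.8  -0.4  89.7] w 1.0049880902893698 F [0.3 0.4 0.1]
tool mm [-37.   -3.8   5.5] yaw rad -0.007
```

```bash
python3 -m inch '[{"gripper":1,"x":-8,"y":-2,"z":3,"yaw":-0.007},{"gripper":1,"x":-8,"y":-2,"z":3,"yaw":0},{"gripper":1,"x":-6,"y":0,"z":0,"yaw":0},{"gripper":1,"x":-4,"y":0,"z":0,"yaw":0},{"gripper":1,"x":-3,"y":0,"z":0,"yaw":0},{"gripper":1,"x":-2,"y":0,"z":0,"yaw":0},{"gripper":1,"x":0,"y":0,"z":0,"yaw":0},{"gripper":1,"x":0,"y":0,"z":0,"yaw":0},{"gripper":1,"x":0,"y":0,"z":0,"yaw":0},{"gripper":1,"x":0,"y":0,"z":0,"yaw":0}]'; python3 rel.py .545 .0565 .057 90.1
```

```text
time_s: 16.95
tcp_pos: [0.5451, 0.0606, 0.0567]
ee_rot: [179.7, -0.4, 90.1]
ft_force: [-0.2, 0.7, -0.8]
width: 0.999
t 16.95 tcp [0.5451 0.0606 0.0567] [179.7  -0.4  90.1] w 0.999498629344966 F [-0.2  0.7 -0.8]
tool mm [-4.  -0.1 -0.3] yaw rad 0.0
```

```bash
python3 -m inch '[{"gripper":1,"x":-1.5,"y":0,"z":0,"yaw":0},{"gripper":1,"x":-1.5,"y":0,"z":0,"yaw":0},{"gripper":1,"x":-1,"y":0,"z":0,"yaw":0},{"gripper":1,"x":0,"y":0,"z":0,"yaw":0},{"gripper":1,"x":0,"y":0,"z":0,"yaw":0},{"gripper":1,"x":0,"y":0,"z":0,"yaw":0},{"gripper":1,"x":0,"y":0,"z":0,"yaw":0},{"gripper":1,"x":0,"y":0,"z":0,"yaw":0},{"gripper":1,"x":0,"y":0,"z":0,"yaw":0},{"gripper":1,"x":0,"y":0,"z":0,"yaw":0}]'; python3 rel.py .545 .0565 .057 90.1;python3 -c "
from ms import *
im=env.capture('scene'); tube(env.camera_info('scene'),im,(250,320,215,285))"
```

```text
time_s: 18.2
tcp_pos: [0.5451, 0.0564, 0.0567]
ee_rot: [179.7, -0.4, 90.1]
ft_force: [0.4, 0.6, 0.3]
width: 1.005
t 18.2 tcp [0.5451 0.0564 0.0567] [179.7  -0.4  90.1] w 1.0048285529732963 F [0.4 0.6 0.3]
tool mm [ 0.1 -0.1 -0.3] yaw rad 0.001
px [[270.8 234.5]
 [290.  264. ]] size [35.3  8.5]
amber ends [[0.4772 0.0355]
 [0.5769 0.0356]] yaw 0.0008
```

```bash
python3 -m inch '[{"gripper":1,"x":4,"y":0,"z":0,"yaw":0},{"gripper":1,"x":10,"y":0,"z":0,"yaw":0},{"gripper":1,"x":20,"y":0,"z":0,"yaw":0},{"gripper":1,"x":20,"y":0,"z":-30,"yaw":0},{"gripper":1,"x":30,"y":0,"z":-40,"yaw":0},{"gripper":1,"x":40,"y":0,"z":-20,"yaw":0},{"gripper":1,"x":40,"y":0,"z":0,"yaw":0},{"gripper":1,"x":30,"y":0,"z":0,"yaw":0},{"gripper":1,"x":0,"y":0,"z":0,"yaw":0},{"gripper":1,"x":0,"y":0,"z":0,"yaw":0}]'; python3 -c "
from ms import *
im=env.capture('scene'); cv2.imwrite('pics/s8.png',im); tube(env.camera_info('scene'),im,(250,320,215,285))
im=env.capture('top'); cv2.imwrite('pics/t8.png',im); P=tube(env.camera_info('top'),im,(320,365,200,305))
a=cv2.imread('pics/top0.png'); 
for r in ((195,205,350,410),(130,150,450,480),(420,428,500,550)): print(a[r[0]:r[1],r[2]:r[3]].mean().round(1),im[r[0]:r[1],r[2]:r[3]].mean().round(1))
cv2.imwrite('pics/t8c.png',cv2.resize(im[175:325,180:390],None,fx=3.8,fy=3.8,interpolation=cv2.INTER_CUBIC))
cv2.imwrite('pics/sw8.png',cv2.resize(im[250:300,415:455],None,fx=12,fy=12,interpolation=cv2.INTER_CUBIC))"
```

```text
time_s: 19.5
tcp_pos: [0.5425, 0.2609, 0.1511]
ee_rot: [179.7, -0.5, 90.2]
ft_force: [-0.5, -1.0, -0.2]
width: 1.002
px [[270.9 235.1]
 [290.1 263.9]] size [34.7  7.5]
amber ends [[0.4789 0.0349]
 [0.5768 0.036 ]] yaw 0.0115
px [[338.4 229.9]
 [340.  284. ]] size [54.2 11.4]
amber ends [[0.5829 0.0366]
 [0.4783 0.0363]] yaw 0.0023
182.2 200.9
124.7 137.8
66.2 136.9
```

View pics/t8.png

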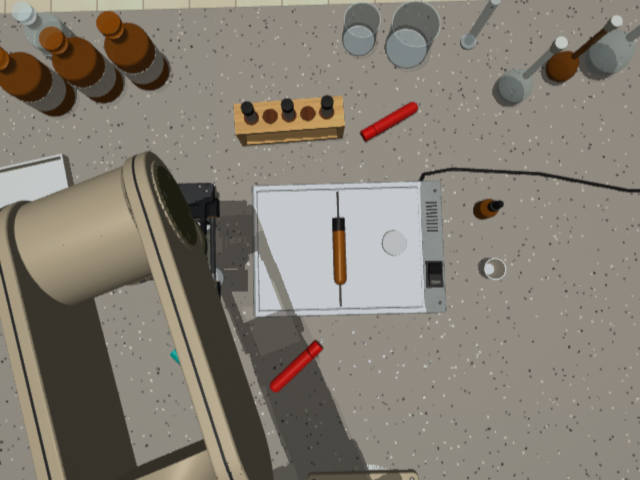

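View pics/sw8.png

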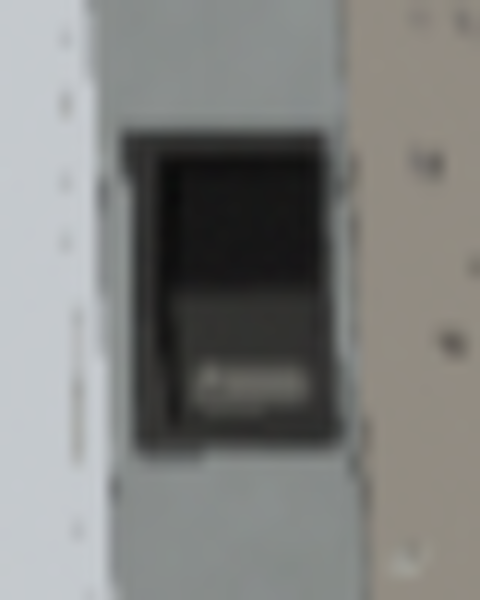

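View pics/t8c.png

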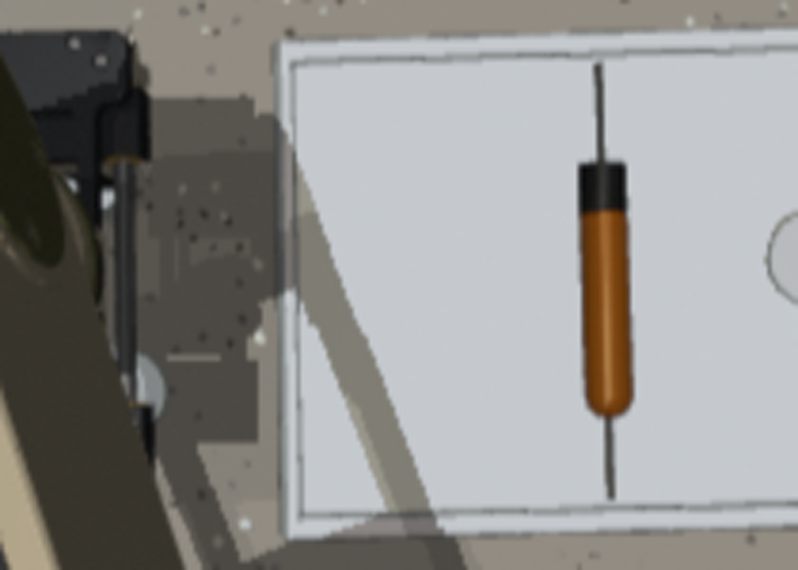

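The tube is on the line: both views agree within 1 mm, yaw ≈ 0. The overall brightness changed on the bench too, so it says nothing about the lamp. I check the rocker angle by face shade, since a fully level half should look like the level far half did when off.

```bash
python3 -c "
from h import *
ci=env.camera_info('top'); L=np.array([.5483,.0365,0])
for n,x in (('far',.008),('near',-.008),('far2',.012)): print(n,proj(ci,L+[-.055+x,-.184,.048]))
for f in ('top0','t2','t7','t8'):
    im=cv2.imread(f'pics/{f}.png').mean(2)
    print(f,'strip',im[290:300,432:440].mean().round(1), 'cols 431-439 rows 262-287:',im[262:287,431:440].mean(1).round(0).astype(int))
"
```

```text
far [434.58431076 269.73808497]
near [434.93803263 278.03330524]
far2 [434.49602175 267.66759716]
top0 strip 125.2 cols 431-439 rows 262-287: [38 34 43 44 44 44 44 44 44 44 44 41 31 21 19 18 20 33 49 56 61 56 25 28
 48]
t2 strip 95.5 cols 431-439 rows 262-287: [36 17 18 20 21 20 21 21 20 20 21 25 36 45 46 46 46 49 68 88 86 72 54 43
 51]
t7 strip 139.2 cols 431-439 rows 262-287: [39 19 20 22 23 23 23 23 23 23 23 28 40 49 50 50 50 53 73 95 92 78 58 47
 56]
t8 strip 138.5 cols 431-439 rows 262-287: [39 19 20 22 22 23 23 23 22 23 23 28 39 49 50 50 50 52 73 95 92 77 58 46
 55]
```

The near half reads 0.36 of the strip's shade, against 0.35 for the level half when off, so the rocker is fully over. That also matches the hard stop felt at 48 mm. Last, I check that the bystanders are unmoved.

```bash
python3 -c "
from h import *
a=cv2.imread('pics/scene0.png'); b=cv2.imread('pics/s8.png')
cv2.imwrite('pics/cmp.png',np.hstack([cv2.resize(x[140:380,130:430],(400,320)) for x in (a,b)]))
print(env.observe()['time_s'],env.observe()['ft_force'])"
```

```text
19.6 [ 0.15835467 -0.14812268  0.04126193]
```

View pics/cmp.png

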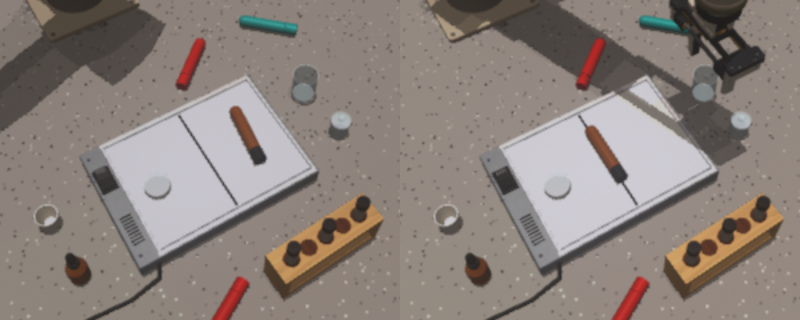

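The before/after pair shows the beaker, weighing bottle, dish, crucible, dropper bottle and rack all in place, the tube on the line, and the arm clear of everything. I hand it in.

```bash
python3 -c "
from plant import env
print(env.close_job())"
```

```text
the job is handed in; nothing more can be done
None
```

The amber tube now lies along the black line and the rocker is pressed down. I handed the job in at about 19.6 s of the 45 s allowed.

- **Switch:** I pressed the raised half with shut fingers until it stopped at about 48 mm. Later pictures show that half level and the far half tipped. I could not confirm the lamp by light: the window looked brighter, but so did the bench. I relied on the rocker's shading and the stop.
- **Tube:** I rolled it with both open fingertips near its top, then nudged it about 2 mm to finish. The last check put its axis at y = 0.0365 m (top camera) and 0.0355 m (scene camera), with the line at 0.0365 m. Yaw was 0.002 rad from the top camera and 0.011 rad from the scene camera, a small disagreement.
- **Other things:** No other object had visibly moved in the before/after pictures; I did not check the reagent bottle separately at the end. The robot was clear, with the wrist force near zero.

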